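# Check the brake lever of the blood-collection trolley

### The arm

A 6-joint arm with a two-finger parallel gripper is mounted at the origin on the work surface. World frame = base frame: x ahead of the robot, y to its left, z up, the work surface at z = 0. Lengths are in m, angles in rad, forces in N, time in s.
With the tool pointing down it reaches from about 0.325 to 0.775 m from the base axis. Payload 9.3 kg.
Tool frame: the origin (TCP) lies midway between the tips of the shut fingers; the grasp point (between the pads) lies r.grip_depth behind it (r.grip_depth is the distance from the TCP to the grasp point, in m); z points along the fingers, y is the direction in which the jaws open and shut (so a half turn about z gives the same grasp; the last joint's range is limited). The gripper opens to 85 mm and grips with 20 to 120 N. Pads are 22 mm wide; open, the fingers measure 114 mm over their backs; the gripper's body (76 mm by 85 mm) begins 54 mm behind the grasp point. The pads swing forward as they close: fully open they stand 13 mm farther back than shut.
Start: joints at [-1.427, 0.259, 0.021, 1.334, 0, 1.418], TCP at [0.161, -0.526, 0.231] pointing down, gripper open.
Joint ranges: [-3.04, 3.04], [-0.91, 1.82], [-1.04, 1.36], [-1.92, 1.95], [-1.52, 1.45], [-3.14, 3.14]. Speed limits (rad/s): [2.22, 2.22, 2.79, 3.14, 3.14, 3.14].

### API

Orientations are given as a unit quaternion [w, x, y, z].
In Python, from cell import r gives the robot as it stands. The module is installed in compiled form; this text tells all that it offers.
- The arm moves only by the tool move_arm, never from a script. Its argument "steps" is a list of rows, each an object with "xyz": the shift along the world's x, y, z in mm, a list of three; "yaw": the turn about the world's z in rad; "claw": the opening, from 0 (shut) to 1 (fully open). A call has 1 to 5 rows; each row is the pose to reach, as a shift and turn from the pose commanded when the call began; what a row does not reach only later rows make up. A row lasts 1/12 s, in which the tool goes at most 41.7 mm and 7.16 degrees, less where a joint would pass 70% of its speed; a pose out of reach is approached as far as the arm can. A call with a gripper value outside its range is refused whole. The fingers move at their own pace and stop on an object; "grip_force" is the grip in N (left out, the last holds). Time passes only in rows, so rows that repeat a pose let the fingers close. It gives the time, the measured TCP pose, the force and the opening at its end, in the units of the state.
- r.observe(): the state, without advancing time (a new reading comes with each control period).
- r.snapshot(name): name is "scene" or "side" or "wrist"; returns a dict with "image" (420x560x3 uint8, red, green, blue), "range_z" (420x560 float32, m along the optical axis (not along the pixel's ray), 0 where there is no reading), "camera_matrix" (3x3 intrinsics, pixels), "R" (3x3) and "t" (3): a world point X has camera coordinates R X + t. Camera axes: x right, y down, z forward; pixel columns grow to the right and rows downward; lengths in m; the calibration is good to about 2 mm. A picture is of the moment at which its call begins.
- r.job_done(): hands the job in, once; it reports no verdict.
The state is a dict: "t": time; "joint_positions": joint angles; "dq": joint speeds; "effort": joint torques, N m; "eef_pos": TCP position; "eef_rot": TCP orientation; "ft_force": force on the tool from outside, world axes, zero at the start; "wrist_torque": the same for the moment, N m; "width": opening from 0.0 (shut) to 1.0 (fully open).
Only numpy, scipy, OpenCV 4.12 (cv2) and the standard library are available. Lean on these libraries where they do the work, as an engineer would, in place of code of your own. Each camera call takes 0.05 s, during which the arm holds its last target. There are 200 camera calls.

### The job

Check the brake on the trolley's push handle: with the outside of the fingers or the fingertips, press the long lever in towards the bar until it comes up firm against its stop, short of the bar, keep it there for about a second, let it come all the way out, then press it in to the stop once more and finish while still holding it there, so that the gap can be gauged. Press only on the lever's outer face, without forcing it: do not grip it or reach in behind it, and do not touch the bar. Leave the short lever and the things standing around alone.

Things in the scene. Friction and masses are not known exactly. Their poses are not given: they have to be found in the camera images.
- handle: Push-handle unit fixed to the table: white plate 90 x 460 x 8 mm, grey posts at y +195 and -195 mm, bar between. Origin: centre of the plate's underside. y runs along the bar, x points from bar to the side where both levers stand (away from the robot), z up. Lever pivots are upright: long lever x 45, y +150; short x 45, y -150 mm; clamps there, 26 mm wide, reach x 58. Nothing is above z 134 mm.
- bar: The push bar: steel tube 28 mm thick along the handle's y axis with a black rubber sleeve 32 mm thick and 200 mm long in the middle. Origin: its middle, on its axis, 110 mm above the table; axes as the handle's. Not to be touched.
- brake (a joint): Long (brake) lever, rad: 0 all the way out (its spring returns it in about a second), 0.38 in at its firm stop, parallel to the bar with some 23 mm of gap. Flat dark metal blade 12 mm thick, 24 mm high (98 to 122 mm above the table), reaching 150 mm from its upright pivot. Pressed at brake_face its spring takes about 3.5 N at first, 8.5 N just before the stop.
- brake_face (a point): Point on the long lever's outer face (the one away from the bar), at mid height, 120 mm from the pivot, 30 mm short of the free end: a good place to press. Moves with the lever. x points straight out of the face, away from the bar; y along the blade to the pivot; z up. The pivot lies at (-6, +120, 0) mm in this frame; the full stroke here is some 45 mm.
- brake_outside: The outer half of the long lever's blade, the part to press. Origin: on the pivot, 110 mm above the table; axes as brake_face.
- brake_inside: The inner half (bar side) of the long lever's blade. Origin: on the pivot, 110 mm above the table; axes as brake_face. Not to be touched.
- tilt (a joint): Short lever at the other end of the bar (handle tilt), in rad: 0 out, 0.30 in. A 70 mm long, 10 mm thick, 16 mm high dark metal blade; leave it alone.
- tilt_face (a point): Point on the outer face of the short lever, 60 mm from its pivot, 110 mm above the table; x axis out of the face.
- tube_rack: Loose white rack 50 x 100 mm with six capped tubes, 98 mm high in all, beyond the levers. Origin: centre of its underside.
- wipes: Loose round jar with a white cap, 64 mm wide, 110 mm high, beyond the levers. Origin: centre of its underside.
- tray: Loose grey open tray 60 x 120 x 30 mm on the robot's side of the bar. Origin: centre of its underside.

How it is judged:
On the way, in this order (a step that is already met when the one before it is completed fails the run):
1. the long lever is pressed in to its stop by the fingers and kept there (value of joint brake above 0.35 rad and contact force between the fingers and brake_outside above 2 N), for 0.5 s.
2. the long lever is let all the way out (value of joint brake below 0.04 rad), for 0.1 s.
At the end, for the whole second after the job is handed in: The fingers hold the long lever in at its stop (joint above 0.35 of 0.38 rad, more than 2 N of finger force), the short lever is out (below 0.06 rad) and the rack, jar and tray stand within 20 mm of where they were (all of step 1 and value of joint tilt below 0.06 rad and distance of each of tube_rack, wipes, tray from where it was at the start of the episode below 0.02 m); the arm keeps its last pose, push and grip.
It fails at once if the bar is touched (more than 2 N) (contact force between any of the fingers, the arm and bar above 2 N).
It fails at once if the long lever is gripped or touched from behind (more than 2 N) (contact force between any of the fingers, the arm and brake_inside above 2 N).
It fails at once if the lever is forced (more than 40 N) (contact force between the fingers and brake_outside above 40 N).
It fails at once if the short lever is pressed (value of joint tilt above 0.06 rad).
It fails at once if a thing standing around is moved, lifted or tipped (distance of any of tube_rack, wipes, tray from where it was at the start of the episode above 0.02 m or angle between any of tube_rack, wipes, tray's own z axis and vertical above 0.3 rad).
It also fails if it takes over 53 s, if anything falls off the work surface, if the arm or the gripper's body presses on something with over 40 N, if the wrist force passes 120 N, or if a joint passes its speed limit or range.

## Working session

There is one attempt and no reset: what is moved stays moved. The work goes in short steps, Python scripts to look and compute and a tool call to move; the robot and the scene stay as the last step left them, time stands still between calls to the robot, and variables do not carry over. Pictures are saved under pics/ and viewed, about 8 in all and at most 12, crops included, and the job is handed in when it is done.

Besides the shell and the picture viewer there is one more tool, called after ">>>" by a JSON object that holds its "fn" and its "kwargs". move_arm: Moves the arm, as the interface text tells. Its arguments: {"type":"object","properties":{"steps":{"type":"array"},"grip_force":{"type":"number"}},"required":["steps"]}

```bash
mkdir -p pics
cat > h.py <<'E'
import numpy as np,cv2
from cell import r
def snap(n,f=None):
    s=r.snapshot(n)
    if f: cv2.imwrite('pics/'+f,s['image'][:,:,::-1])
    K,R,t=s['camera_matrix'],s['R'],s['t'];z=s['range_z']
    v,u=np.mgrid[:z.shape[0],:z.shape[1]]
    c=np.stack([(u-K[0,2])/K[0,0]*z,(v-K[1,2])/K[1,1]*z,z],-1)
    P=(c-t)@R
    P[z==0]=np.nan
    return s['image'],P
E
python3 - <<'E'
from h import *
o=r.observe();print(o['t'],o['eef_pos'],o['eef_rot'],o['width'],r.grip_depth)
for n in('scene','side'):
    im,P=snap(n,n+'0.png');np.savez(n+'.npz',im=im,P=P)
a=cv2.imread('pics/scene0.png');b=cv2.imread('pics/side0.png')
E
```

```text
0.0 [ 0.16080773 -0.5256613   0.23066354] [-6.75534422e-04  9.89008271e-01  1.47858664e-01  9.45480981e-06] 0.9967134725666589 0.0187
```

View pics/scene0.png

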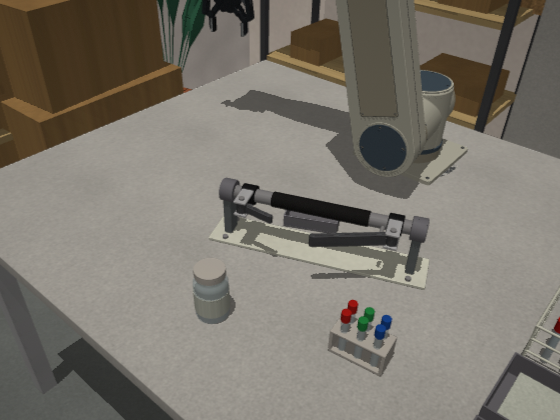

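View pics/side0.png

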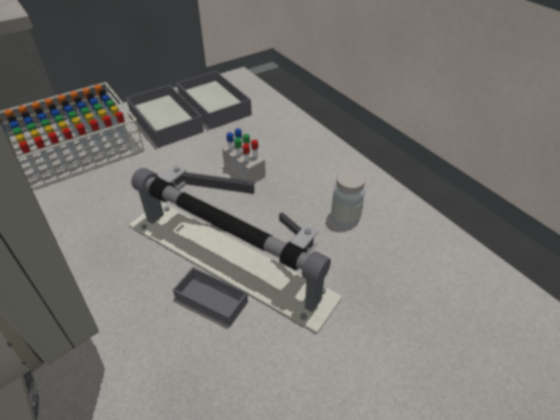

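The scene view shows the handle with the long lever (310–395, 240), the jar at (210, 290) and the rack at (362, 335). The side view shows the same lever at (180–253, 185) and the tray at (210, 297), on the robot's side. Next I measure their poses.

Run:
```python
import numpy as np,cv2
for n in('scene','side'):
    d=np.load(n+'.npz');im=d['im'];P=d['P']
    def pr(l,u,v):print(n,l,(u,v),np.round(P[v,u]*1000))
    if n=='scene':
        for l,u,v in[('levtip',313,240),('lev',345,240),('lev',380,240),('clampL',396,225),('postL',420,226),('postR',229,187),('short',265,217),('jar',210,268),('rack',362,335),('bar',320,208),('tubes',364,313)]:pr(l,u,v)
    else:
        for l,u,v in[('levtip',250,187),('lev',215,182),('postL',146,178),('postR',315,262),('short',290,223),('jar',350,180),('rack',243,155),('tray',210,300),('bar',220,220)]:pr(l,u,v)
    # handle: bar line fit from z in .118-.130
    z=P[...,2];ok=np.isfinite(z)
    reg=np.zeros(z.shape,bool)
    if n=='scene':reg[170:285,205:435]=1
    else:reg[160:335,125:345]=1
    q=P[ok&reg&(z>.004)&(z<.013)&(im.min(-1)>60)][:,:2]
    print('plate',len(q),cv2.minAreaRect((q*1000).astype(np.float32)))
    q=P[ok&reg&(z>.095)&(z<.14)]
    print('high',len(q),cv2.minAreaRect((q[:,:2]*1000).astype(np.float32)),np.nanmax(q[:,2]))
    for nm,c in(('jar',(slice(255,325),slice(190,235)) if n=='scene' else (slice(165,225),slice(330,366))),('rack',(slice(295,370),slice(325,400)) if n=='scene' else (slice(125,182),slice(220,268)))):
        p=P[c].reshape(-1,3);p=p[(p[:,2]>.02)&(p[:,2]<.13)]
        print(nm,np.round(np.percentile(p,[2,98],axis=0)*1000))
    # top map
d=[np.load(n+'.npz') for n in('scene','side')]
# rasterise heights: 1px=1mm
H=np.zeros((600,700),np.float32)
C=np.zeros((600,700,3),np.uint8)
for e in d:
    p=e['P'].reshape(-1,3);c=e['im'].reshape(-1,3)
    m=np.isfinite(p[:,2])&(p[:,2]>.02)&(p[:,2]<.2);p=p[m];c=c[m]
    i=np.round((p[:,0]-.2)*1000).astype(int);j=np.round((.35-p[:,1])*1000).astype(int)
    k=(i>=0)&(i<600)&(j>=0)&(j<700)
    i,j,p,c=i[k],j[k],p[k],c[k]
    o=np.argsort(p[:,2])
    H[599-i[o],j[o]]=p[o,2]
V=cv2.applyColorMap(np.uint8(np.clip(H/.14,0,1)*255),cv2.COLORMAP_JET);V[H==0]=0
for x in range(0,600,100):cv2.line(V,(0,599-x),(699,599-x),(90,90,90),1);cv2.putText(V,f'x{200+x}',(0,597-x),0,.4,(255,255,255))
for y in range(0,700,100):cv2.line(V,(y,0),(y,599),(90,90,90),1);cv2.putText(V,f'y{350-y}',(y,10),0,.4,(255,255,255))
cv2.imwrite('pics/map.png',V)
```

```text
scene levtip (313, 240) [592. 106. 115.]
scene lev (345, 240) [550. 149. 113.]
scene lev (380, 240) [506. 197. 112.]
scene clampL (396, 225) [469. 206. 131.]
scene postL (420, 226) [440. 240. 129.]
scene postR (229, 187) [ 584. -116.  128.]
scene short (265, 217) [598.  -6. 114.]
scene jar (210, 268) [767.  16. 111.]
scene rack (362, 335) [685. 280.  69.]
scene bar (320, 208) [511.  61. 122.]
scene tubes (364, 313) [661. 265.  90.]
plate 6113 ((404.3892822265625, 7.293212890625), (422.94403076171875, 584.25732421875), 40.492740631103516)
high 5898 ((538.6246337890625, 38.52980041503906), (267.93035888671875, 436.1717834472656), 57.33734130859375) 0.13688035142889643
jar [[745.  -6.  23.]
 [799.  47. 112.]]
rack [[645. 230.  23.]
 [698. 325. 100.]]
side levtip (250, 187) [586.  98. 117.]
side lev (215, 182) [538. 150. 116.]
side postL (146, 178) [429. 222. 128.]
side postR (315, 262) [ 568. -129.  131.]
side short (290, 223) [593. -25. 118.]
side jar (350, 180) [765.  13. 108.]
side rack (243, 155) [668. 270.  53.]
side tray (210, 300) [428. -11.   2.]
side bar (220, 220) [494.  47. 122.]
plate 8398 ((553.5810546875, 63.371490478515625), (362.7317199707031, 460.5535888671875), 13.048871994018555)
high 6332 ((603.6353149414062, 96.752197265625), (271.09490966796875, 421.22955322265625), 21.98369026184082) 0.13526444859761425
jar [[736. -16.  22.]
 [789.  37. 111.]]
rack [[555. 127.  22.]
 [696. 317. 122.]]
```

View pics/map.png

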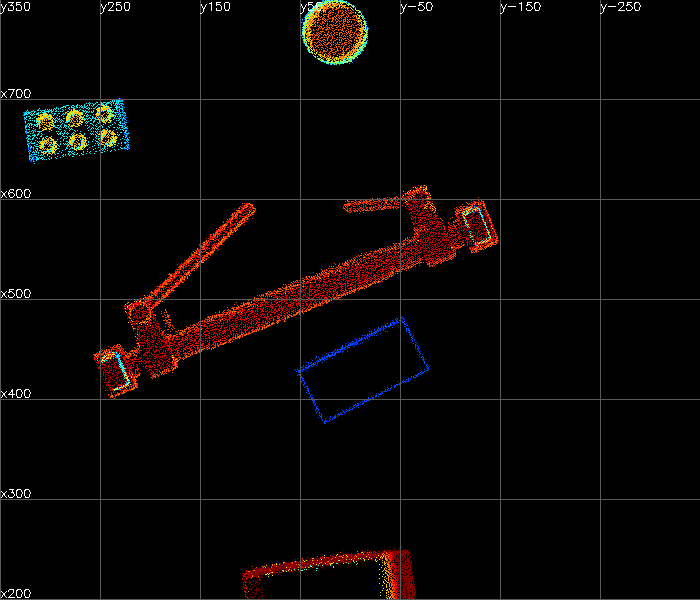

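The map is consistent. The posts are at (428, 236) and (574, -126) mm, 389 mm apart, which puts the handle at (501, 54) with yaw 0.384. The long lever's pivot is at (487, 210) and its tip at (592, 100), as predicted.

The plan is to shut the fingers with their side faces towards the lever and go to about (615, 138) beyond the blade. From there I press along (-0.927, -0.375).

>>> {"fn": "move_arm", "kwargs": {"steps": [{"xyz":[40,60,0],"yaw":0.087,"claw":0},{"xyz":[80,120,0],"yaw":0.087,"claw":0},{"xyz":[100,150,0],"yaw":0.087,"claw":0},{"xyz":[120,180,0],"yaw":0.087,"claw":0},{"xyz":[140,205,0],"yaw":0.087,"claw":0}], "grip_force": 40}}

```text
t: 0.52
eef_pos: [0.2779, -0.3515, 0.231]
eef_rot: [-0.0, 0.982, 0.19, -0.0]
ft_force: [1.3, -1.3, 1.2]
width: 0.297
```

>>> {"fn": "move_arm", "kwargs": {"steps": [{"xyz":[320,460,0],"yaw":0,"claw":0},{"xyz":[320,460,0],"yaw":0,"claw":0},{"xyz":[320,460,0],"yaw":0,"claw":0},{"xyz":[320,460,0],"yaw":0,"claw":0},{"xyz":[320,460,0],"yaw":0,"claw":0}]}}

```text
t: 0.93
eef_pos: [0.3971, -0.1804, 0.2313]
eef_rot: [0.0, 0.982, 0.191, 0.0]
ft_force: [0.1, -0.9, 0.4]
width: -0.002
```

>>> {"fn": "move_arm", "kwargs": {"steps": [{"xyz":[220,300,0],"yaw":0,"claw":0},{"xyz":[220,300,0],"yaw":0,"claw":0},{"xyz":[220,300,0],"yaw":0,"claw":0},{"xyz":[220,300,0],"yaw":0,"claw":0},{"xyz":[220,300,0],"yaw":0,"claw":0}]}}

```text
t: 1.35
eef_pos: [0.5204, -0.0122, 0.2311]
eef_rot: [-0.0, 0.982, 0.191, -0.0]
ft_force: [0.8, -1.0, 0.4]
width: -0.0
```

```bash
python3 -c "
from h import *
o=r.observe();print(o)"
```

```text
{'t': 1.35, 'joint_positions': array([-1.84693649e-01,  2.08496640e-01, -4.62513869e-02,  1.31629050e+00,
       -2.67665969e-05,  2.57284448e+00]), 'dq': array([ 0.90191908,  0.47099853,  0.60546967,  0.12915332, -0.00109355,
        0.89766351]), 'effort': array([ -4.11102667, -57.04474926,  30.39781451,   0.05901752,
         0.19304557,  -1.38958275]), 'eef_pos': array([ 0.52042719, -0.01218926,  0.23111193]), 'eef_rot': array([-3.21047912e-05,  9.81619343e-01,  1.90849288e-01, -1.17531687e-04]), 'ft_force': array([ 0.82462341, -1.02334244,  0.36988506]), 'wrist_torque': array([-0.05560232, -0.02933597, -0.0358244 ]), 'width': -0.00038420137365069364}
```

>>> {"fn": "move_arm", "kwargs": {"steps": [{"xyz":[20,30,0],"yaw":0,"claw":0},{"xyz":[40,60,0],"yaw":0,"claw":0},{"xyz":[60,90,0],"yaw":0,"claw":0},{"xyz":[80,125,0],"yaw":0,"claw":0},{"xyz":[80,125,0],"yaw":0,"claw":0}]}}

```text
t: 1.77
eef_pos: [0.6018, 0.1158, 0.2296]
eef_rot: [-0.001, 0.981, 0.193, -0.0]
ft_force: [-0.8, -1.0, -1.0]
width: 0.004
```

>>> {"fn": "move_arm", "kwargs": {"steps": [{"xyz":[0,0,-20],"yaw":0,"claw":0},{"xyz":[0,0,-40],"yaw":0,"claw":0},{"xyz":[0,0,-40],"yaw":0,"claw":0}]}}

```text
t: 2.02
eef_pos: [0.5981, 0.1109, 0.1872]
eef_rot: [-0.0, 0.982, 0.191, -0.003]
ft_force: [-0.3, 0.5, -0.7]
width: -0.004
```

```bash
python3 -c "
from h import *
o=r.observe();print(o['t'],o['eef_pos'],o['eef_rot'],o['ft_force'],o['joint_positions'])
im,P=snap('scene','s1.png');im,P=snap('side','d1.png')
a=cv2.imread('pics/s1.png')[130:330,200:440];b=cv2.imread('pics/d1.png')[90:290,120:360]
cv2.imwrite('pics/c1.png',cv2.resize(np.hstack([a,b]),(800,334)))"
```

```text
2.0167 [0.59809972 0.11092815 0.18719818] [-4.77856048e-04  9.81570522e-01  1.91073756e-01 -3.14668273e-03] [-0.26157369  0.46166146 -0.65244707] [4.55029540e-02 3.77160538e-01 8.28266412e-02 1.28282791e+00
 2.51741538e-05 2.80258167e+00]
```

View pics/c1.png

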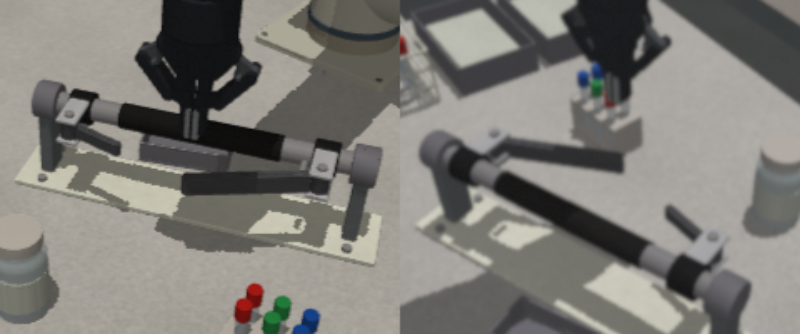

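The crops show the shut fingers above the scene, with the tip at (195, 137) on the left, short of the lever. The linkage spreads out only about 50 mm above the tip. Next I go to (615, 138) and descend.

>>> {"fn": "move_arm", "kwargs": {"steps": [{"xyz":[17,27,0],"yaw":0,"claw":0},{"xyz":[17,27,0],"yaw":0,"claw":0},{"xyz":[17,27,-30],"yaw":0,"claw":0},{"xyz":[17,27,-60],"yaw":0,"claw":0},{"xyz":[17,27,-70],"yaw":0,"claw":0}]}}

```text
t: 2.53
eef_pos: [0.6157, 0.1374, 0.1189]
eef_rot: [-0.0, 0.982, 0.191, -0.001]
ft_force: [-0.2, -0.0, -0.7]
width: -0.004
```

>>> {"fn": "move_arm", "kwargs": {"steps": [{"xyz":[0,0,-10],"yaw":0,"claw":0},{"xyz":[0,0,-21],"yaw":0,"claw":0},{"xyz":[0,0,-21],"yaw":0,"claw":0}]}}

```text
t: 2.78
eef_pos: [0.6166, 0.1374, 0.0995]
eef_rot: [-0.0, 0.982, 0.191, -0.001]
ft_force: [-0.2, 0.6, -0.5]
width: 0.0
```

```bash
python3 -c "
from h import *
o=r.observe();print(o['t'],o['eef_pos'],o['eef_rot'],o['ft_force'])
im,P=snap('scene','s2.png');im,P=snap('side','d2.png')
a=cv2.imread('pics/s2.png')[130:330,200:440];b=cv2.imread('pics/d2.png')[90:290,120:360]
cv2.imwrite('pics/c2.png',cv2.resize(np.hstack([a,b]),(800,334)))"
```

```text
2.7833 [0.61656898 0.13738796 0.0994718 ] [-6.87632375e-05  9.81675961e-01  1.90557209e-01 -5.03691196e-04] [-0.19656651  0.59553771 -0.5050092 ]
```

View pics/c2.png

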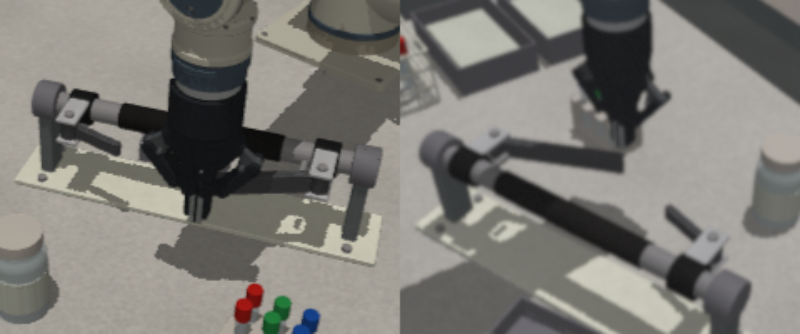

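The fingertip is beyond the blade's outer face, near its free end. I approach gently.

>>> {"fn": "move_arm", "kwargs": {"steps": [{"xyz":[-9,-4,0],"yaw":0,"claw":0},{"xyz":[-18,-7,0],"yaw":0,"claw":0},{"xyz":[-23,-9,0],"yaw":0,"claw":0},{"xyz":[-28,-11,0],"yaw":0,"claw":0},{"xyz":[-28,-11,0],"yaw":0,"claw":0}]}}

```text
t: 3.3
eef_pos: [0.5888, 0.1265, 0.1013]
eef_rot: [0.0, 0.982, 0.191, 0.001]
ft_force: [1.2, 2.8, -0.6]
width: -0.002
```

>>> {"fn": "move_arm", "kwargs": {"steps": [{"xyz":[-5,-2,0],"yaw":0,"claw":0},{"xyz":[-9,-4,0],"yaw":0,"claw":0},{"xyz":[-14,-6,0],"yaw":0,"claw":0},{"xyz":[-18,-7,0],"yaw":0,"claw":0},{"xyz":[-18,-7,0],"yaw":0,"claw":0}]}}

```text
t: 3.72
eef_pos: [0.572, 0.1195, 0.1013]
eef_rot: [0.0, 0.982, 0.191, 0.002]
ft_force: [6.2, 1.4, 0.1]
width: -0.003
```

>>> {"fn": "move_arm", "kwargs": {"steps": [{"xyz":[-4,-2,0],"yaw":0,"claw":0},{"xyz":[-8,-3,0],"yaw":0,"claw":0},{"xyz":[-12,-5,0],"yaw":0,"claw":0},{"xyz":[-12,-5,0],"yaw":0,"claw":0}]}}

```text
t: 4.05
eef_pos: [0.5607, 0.1142, 0.1015]
eef_rot: [0.001, 0.982, 0.191, 0.002]
ft_force: [7.8, -0.9, 0.9]
width: 0.007
```

>>> {"fn": "move_arm", "kwargs": {"steps": [{"xyz":[-3,-1,0],"yaw":0,"claw":0},{"xyz":[-6,-2,0],"yaw":0,"claw":0},{"xyz":[-9,-4,0],"yaw":0,"claw":0},{"xyz":[-9,-4,0],"yaw":0,"claw":0}]}}

```text
t: 4.38
eef_pos: [0.552, 0.1103, 0.1016]
eef_rot: [0.001, 0.982, 0.191, 0.003]
ft_force: [9.5, -0.1, 0.8]
width: -0.001
```

>>> {"fn": "move_arm", "kwargs": {"steps": [{"xyz":[-1,0,0],"yaw":0,"claw":0},{"xyz":[-2,-1,0],"yaw":0,"claw":0},{"xyz":[-2,-1,0],"yaw":0,"claw":0}]}}

```text
t: 4.63
eef_pos: [0.5503, 0.1095, 0.1015]
eef_rot: [0.0, 0.982, 0.191, 0.003]
ft_force: [8.8, 0.7, 1.6]
width: 0.001
```

>>> {"fn": "move_arm", "kwargs": {"steps": [{"xyz":[-1,0,0],"yaw":0,"claw":0},{"xyz":[-2,-1,0],"yaw":0,"claw":0},{"xyz":[-2,-1,0],"yaw":0,"claw":0}]}}

```text
t: 4.88
eef_pos: [0.5483, 0.1086, 0.1016]
eef_rot: [0.0, 0.982, 0.191, 0.003]
ft_force: [8.3, 0.2, 0.9]
width: -0.003
```

>>> {"fn": "move_arm", "kwargs": {"steps": [{"xyz":[-1,0,0],"yaw":0,"claw":0},{"xyz":[-1,0,0],"yaw":0,"claw":0}]}}

```text
t: 5.05
eef_pos: [0.5476, 0.1083, 0.1016]
eef_rot: [0.001, 0.982, 0.191, 0.003]
ft_force: [9.8, -1.6, 0.5]
width: -0.0
```

>>> {"fn": "move_arm", "kwargs": {"steps": [{"xyz":[-1,-1,0],"yaw":0,"claw":0},{"xyz":[-1,-1,0],"yaw":0,"claw":0}]}}

```text
t: 5.22
eef_pos: [0.5464, 0.1077, 0.1016]
eef_rot: [0.0, 0.982, 0.191, 0.003]
ft_force: [8.5, 0.6, 2.3]
width: -0.0
```

>>> {"fn": "move_arm", "kwargs": {"steps": [{"xyz":[-1,0,0],"yaw":0,"claw":0},{"xyz":[-1,0,0],"yaw":0,"claw":0}]}}

```text
t: 5.38
eef_pos: [0.5457, 0.1074, 0.1016]
eef_rot: [0.001, 0.982, 0.191, 0.003]
ft_force: [9.8, -0.6, 1.3]
width: -0.001
```

>>> {"fn": "move_arm", "kwargs": {"steps": [{"xyz":[-1,-1,0],"yaw":0,"claw":0},{"xyz":[-1,-1,0],"yaw":0,"claw":0}]}}

```text
t: 5.55
eef_pos: [0.5452, 0.1071, 0.1017]
eef_rot: [-0.0, 0.982, 0.191, 0.004]
ft_force: [12.9, 3.3, -0.9]
width: 0.001
```

>>> {"fn": "move_arm", "kwargs": {"steps": [{"xyz":[-1,0,0],"yaw":0,"claw":0},{"xyz":[-1,0,0],"yaw":0,"claw":0}]}}

```text
t: 5.72
eef_pos: [0.5451, 0.1071, 0.1017]
eef_rot: [0.0, 0.982, 0.191, 0.004]
ft_force: [16.5, 2.7, -3.0]
width: -0.002
```

```bash
python3 -c "
from h import *
o=r.observe();print(o['t'],o['eef_pos'],o['ft_force'])
im,P=snap('scene','s3.png');im,Q=snap('side','d3.png')
# lever angle: points at blade top height in handle frame
c=np.array([.501,.0545]);X=np.array([.927,.375]);Y=np.array([-.375,.927])
for A in(P,Q):
    p=A.reshape(-1,3);p=p[np.isfinite(p[:,2])];d=p[:,:2]-c;h=np.c_[d@X,d@Y,p[:,2]]*1000
    for a,b in((70,90),(100,130)):
        m=(h[:,2]>112)&(h[:,2]<127)&(h[:,1]>a)&(h[:,1]<b)&(h[:,0]>22)&(h[:,0]<90)
        print(a,b,m.sum(),np.percentile(h[m,0],[5,50,95]) if m.sum() else '',np.median(h[m,1]) if m.sum() else '')
a=cv2.imread('pics/s3.png')[130:330,200:440];b=cv2.imread('pics/d3.png')[90:290,120:360]
cv2.imwrite('pics/c3.png',cv2.resize(np.hstack([a,b]),(800,334)))"
```

```text
5.7167 [0.5450619  0.10706376 0.10173804] [16.47921659  2.70987592 -2.95462576]
70 90 88 [38.5987599  48.03187776 51.40747126] 79.72060857251574
100 130 145 [37.7098973  48.2759198  52.01376538] 115.29669157727825
70 90 69 [38.79159346 41.34440827 49.93503605] 79.47592857412995
100 130 115 [27.46943121 40.86630435 49.95545041] 118.72412996870732
```

View pics/c3.png

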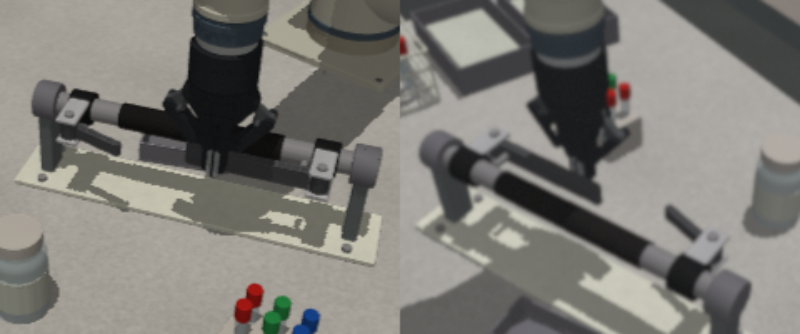

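The lever is against its stop. It lies parallel to the bar with its blade at x 39–51 mm, and the force rises without motion (9 to 16 N). The fingers are on the outer face at (212, 160) in the left crop. I hold it there for about a second.

>>> {"fn": "move_arm", "kwargs": {"steps": [{"xyz":[0,0,0],"yaw":0,"claw":0},{"xyz":[0,0,0],"yaw":0,"claw":0},{"xyz":[0,0,0],"yaw":0,"claw":0},{"xyz":[0,0,0],"yaw":0,"claw":0},{"xyz":[0,0,0],"yaw":0,"claw":0}]}}

```text
t: 6.23
eef_pos: [0.5451, 0.1071, 0.1017]
eef_rot: [0.0, 0.982, 0.191, 0.004]
ft_force: [15.3, 2.6, -2.8]
width: -0.001
```

>>> {"fn": "move_arm", "kwargs": {"steps": [{"xyz":[0,0,0],"yaw":0,"claw":0},{"xyz":[0,0,0],"yaw":0,"claw":0},{"xyz":[0,0,0],"yaw":0,"claw":0},{"xyz":[0,0,0],"yaw":0,"claw":0},{"xyz":[0,0,0],"yaw":0,"claw":0}]}}

```text
t: 6.65
eef_pos: [0.5451, 0.1071, 0.1017]
eef_rot: [0.0, 0.982, 0.191, 0.004]
ft_force: [16.0, 2.9, -2.4]
width: 0.004
```

>>> {"fn": "move_arm", "kwargs": {"steps": [{"xyz":[0,0,0],"yaw":0,"claw":0},{"xyz":[0,0,0],"yaw":0,"claw":0},{"xyz":[0,0,0],"yaw":0,"claw":0}]}}

```text
t: 6.9
eef_pos: [0.5451, 0.1071, 0.1017]
eef_rot: [0.0, 0.982, 0.191, 0.004]
ft_force: [14.8, 3.3, -3.3]
width: 0.003
```

The lever held at about 15 N. Now I back off fully and wait for it to return.

>>> {"fn": "move_arm", "kwargs": {"steps": [{"xyz":[14,6,0],"yaw":0,"claw":0},{"xyz":[28,12,0],"yaw":0,"claw":0},{"xyz":[42,17,0],"yaw":0,"claw":0},{"xyz":[56,23,0],"yaw":0,"claw":0},{"xyz":[74,31,-1]}]}}

```text
schema error: expected keys xyz, yaw, claw
```

>>> {"fn": "move_arm", "kwargs": {"steps": [{"xyz":[0,0,0],"yaw":0,"claw":0},{"xyz":[0,0,0],"yaw":0,"claw":0},{"xyz":[0,0,0],"yaw":0,"claw":0},{"xyz":[0,0,0],"yaw":0,"claw":0},{"xyz":[0,0,0],"yaw":0,"claw":0}]}}

```text
t: 7.32
eef_pos: [0.5451, 0.1071, 0.1017]
eef_rot: [0.0, 0.982, 0.191, 0.004]
ft_force: [15.3, 3.2, -2.3]
width: 0.0
```

>>> {"fn": "move_arm", "kwargs": {"steps": [{"xyz":[0,0,0],"yaw":0,"claw":0},{"xyz":[0,0,0],"yaw":0,"claw":0},{"xyz":[0,0,0],"yaw":0,"claw":0},{"xyz":[0,0,0],"yaw":0,"claw":0},{"xyz":[0,0,0],"yaw":0,"claw":0}]}}

```text
t: 7.73
eef_pos: [0.5451, 0.1071, 0.1017]
eef_rot: [0.0, 0.982, 0.191, 0.004]
ft_force: [14.2, 2.5, -2.9]
width: 0.001
```

>>> {"fn": "move_arm", "kwargs": {"steps": [{"xyz":[0,0,0],"yaw":0,"claw":0},{"xyz":[0,0,0],"yaw":0,"claw":0},{"xyz":[0,0,0],"yaw":0,"claw":0},{"xyz":[0,0,0],"yaw":0,"claw":0},{"xyz":[0,0,0],"yaw":0,"claw":0}]}}

```text
t: 8.15
eef_pos: [0.5451, 0.1071, 0.1017]
eef_rot: [0.0, 0.982, 0.191, 0.004]
ft_force: [16.0, 2.7, -1.9]
width: 0.001
```

>>> {"fn": "move_arm", "kwargs": {"steps": [{"xyz":[0,0,0],"yaw":0,"claw":0},{"xyz":[0,0,0],"yaw":0,"claw":0},{"xyz":[0,0,0],"yaw":0,"claw":0},{"xyz":[0,0,0],"yaw":0,"claw":0},{"xyz":[0,0,0],"yaw":0,"claw":0}]}}

```text
t: 8.57
eef_pos: [0.5451, 0.107, 0.1017]
eef_rot: [0.0, 0.982, 0.191, 0.004]
ft_force: [15.0, 3.0, -3.0]
width: 0.003
```

```bash
python3 -c "
from h import *
o=r.observe();print(o['t'],o['eef_pos'],o['ft_force'])
im,P=snap('scene','s4.png');im,Q=snap('side','d4.png')
p0=np.array([.4865,.2104]);
for A in(P,Q,np.load('scene.npz')['P'],np.load('side.npz')['P']):
    p=A.reshape(-1,3);p=p[np.isfinite(p[:,2])&(p[:,2]>.112)&(p[:,2]<.125)];d=p[:,:2]-p0
    s=d@[.692,-.722];n=d@[.722,.692];m=(s>.04)&(s<.11)&(abs(n)<.012);f=np.polyfit(s[m],n[m],1);print(m.sum(),f)
a=cv2.imread('pics/s4.png')[130:330,200:440];b=cv2.imread('pics/d4.png')[90:290,120:360]
cv2.imwrite('pics/c4.png',cv2.resize(np.hstack([a,b]),(800,334)))"
```

```text
8.5667 [0.54510244 0.10703452 0.10172969] [15.00154706  2.96777586 -2.98174918]
8 [-2.46064420e-01  1.45336177e-05]
3 [-0.15322937 -0.00406341]
310 [0.00708757 0.0015746 ]
260 [-0.00885837 -0.0014193 ]
```

View pics/c4.png

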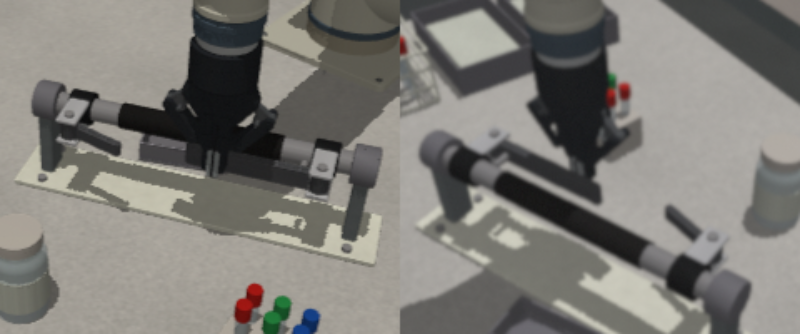

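My retreat call was refused because one row lacked keys, so the arm just held the lever about 1.7 s longer. The picture is unchanged, with the lever still in at its stop, and nothing is harmed. Now the real release.

>>> {"fn": "move_arm", "kwargs": {"steps": [{"xyz":[14,6,0],"yaw":0,"claw":0},{"xyz":[28,12,0],"yaw":0,"claw":0},{"xyz":[42,17,0],"yaw":0,"claw":0},{"xyz":[56,23,0],"yaw":0,"claw":0},{"xyz":[74,31,0],"yaw":0,"claw":0}]}}

```text
t: 9.08
eef_pos: [0.615, 0.1378, 0.1005]
eef_rot: [0.0, 0.982, 0.191, -0.0]
ft_force: [0.0, 0.2, -0.1]
width: -0.002
```

>>> {"fn": "move_arm", "kwargs": {"steps": [{"xyz":[0,0,0],"yaw":0,"claw":0},{"xyz":[0,0,0],"yaw":0,"claw":0},{"xyz":[0,0,0],"yaw":0,"claw":0},{"xyz":[0,0,0],"yaw":0,"claw":0},{"xyz":[0,0,0],"yaw":0,"claw":0}]}}

```text
t: 9.5
eef_pos: [0.6142, 0.1374, 0.1005]
eef_rot: [0.0, 0.982, 0.191, -0.0]
ft_force: [-0.2, 0.4, 0.7]
width: -0.006
```

>>> {"fn": "move_arm", "kwargs": {"steps": [{"xyz":[0,0,0],"yaw":0,"claw":0},{"xyz":[0,0,0],"yaw":0,"claw":0},{"xyz":[0,0,0],"yaw":0,"claw":0},{"xyz":[0,0,0],"yaw":0,"claw":0},{"xyz":[0,0,0],"yaw":0,"claw":0}]}}

```text
t: 9.92
eef_pos: [0.6147, 0.1376, 0.1003]
eef_rot: [0.0, 0.982, 0.191, 0.0]
ft_force: [-0.4, -0.1, -0.6]
width: 0.001
```

>>> {"fn": "move_arm", "kwargs": {"steps": [{"xyz":[0,0,0],"yaw":0,"claw":0},{"xyz":[0,0,0],"yaw":0,"claw":0},{"xyz":[0,0,0],"yaw":0,"claw":0},{"xyz":[0,0,0],"yaw":0,"claw":0},{"xyz":[0,0,0],"yaw":0,"claw":0}]}}

```text
t: 10.33
eef_pos: [0.6148, 0.1376, 0.1003]
eef_rot: [-0.0, 0.982, 0.191, -0.0]
ft_force: [-0.6, -0.4, 0.0]
width: 0.002
```

>>> {"fn": "move_arm", "kwargs": {"steps": [{"xyz":[0,0,0],"yaw":0,"claw":0},{"xyz":[0,0,0],"yaw":0,"claw":0},{"xyz":[0,0,0],"yaw":0,"claw":0},{"xyz":[0,0,0],"yaw":0,"claw":0},{"xyz":[0,0,0],"yaw":0,"claw":0}]}}

```text
t: 10.75
eef_pos: [0.6147, 0.1376, 0.1003]
eef_rot: [0.0, 0.982, 0.191, 0.0]
ft_force: [-0.1, 1.3, -0.5]
width: -0.0
```

```bash
python3 -c "
from h import *
o=r.observe();print(o['t'],o['eef_pos'],o['ft_force'])
im,P=snap('scene','s5.png');im,Q=snap('side','d5.png')
p0=np.array([.4865,.2104]);
for A in(P,Q,np.load('scene.npz')['P'],np.load('side.npz')['P']):
    p=A.reshape(-1,3);p=p[np.isfinite(p[:,2])&(p[:,2]>.112)&(p[:,2]<.125)];d=p[:,:2]-p0
    s=d@[.692,-.722];n=d@[.722,.692];m=(s>.04)&(s<.11)&(abs(n)<.012);f=np.polyfit(s[m],n[m],1);print(m.sum(),f)
a=cv2.imread('pics/s5.png')[130:330,200:440];b=cv2.imread('pics/d5.png')[90:290,120:360]
cv2.imwrite('pics/c5.png',cv2.resize(np.hstack([a,b]),(800,334)))"
```

```text
10.75 [0.61474577 0.1375908  0.10027464] [-0.06421719  1.26236756 -0.54085934]
168 [0.02586057 0.00066617]
268 [-0.00064289 -0.0021383 ]
310 [0.00708757 0.0015746 ]
260 [-0.00885837 -0.0014193 ]
```

View pics/c5.png

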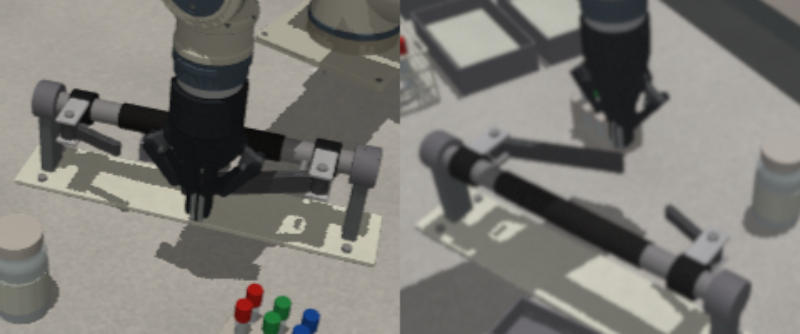

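The lever is all the way out again: it looks the same as at the start, its tip is at (622, 160) on the right, and its fitted angle matches. Second press.

>>> {"fn": "move_arm", "kwargs": {"steps": [{"xyz":[-9,-4,0],"yaw":0,"claw":0},{"xyz":[-18,-8,0],"yaw":0,"claw":0},{"xyz":[-23,-10,0],"yaw":0,"claw":0},{"xyz":[-28,-12,0],"yaw":0,"claw":0},{"xyz":[-33,-14,0],"yaw":0,"claw":0}]}}

```text
t: 11.27
eef_pos: [0.5829, 0.1236, 0.1009]
eef_rot: [0.0, 0.982, 0.191, 0.002]
ft_force: [5.5, 1.4, 0.7]
width: 0.002
```

>>> {"fn": "move_arm", "kwargs": {"steps": [{"xyz":[-5,-2,0],"yaw":0,"claw":0},{"xyz":[-10,-4,0],"yaw":0,"claw":0},{"xyz":[-15,-6,0],"yaw":0,"claw":0},{"xyz":[-20,-9,0],"yaw":0,"claw":0},{"xyz":[-24,-11,0],"yaw":0,"claw":0}]}}

```text
t: 11.68
eef_pos: [0.56, 0.1122, 0.1014]
eef_rot: [0.001, 0.982, 0.191, 0.003]
ft_force: [9.8, -1.3, 0.2]
width: -0.001
```

>>> {"fn": "move_arm", "kwargs": {"steps": [{"xyz":[-3,-1,0],"yaw":0,"claw":0},{"xyz":[-6,-2,0],"yaw":0,"claw":0},{"xyz":[-9,-3,0],"yaw":0,"claw":0},{"xyz":[-11,-4,0],"yaw":0,"claw":0},{"xyz":[-11,-4,0],"yaw":0,"claw":0}]}}

```text
t: 12.1
eef_pos: [0.5493, 0.1081, 0.1016]
eef_rot: [0.001, 0.982, 0.19, 0.003]
ft_force: [9.4, -2.0, 0.9]
width: 0.0
```

>>> {"fn": "move_arm", "kwargs": {"steps": [{"xyz":[-1,0,0],"yaw":0,"claw":0},{"xyz":[-2,-1,0],"yaw":0,"claw":0},{"xyz":[-3,-1,0],"yaw":0,"claw":0},{"xyz":[-4,-1,0],"yaw":0,"claw":0},{"xyz":[-4,-1,0],"yaw":0,"claw":0}]}}

```text
t: 12.52
eef_pos: [0.5457, 0.1071, 0.1016]
eef_rot: [0.001, 0.982, 0.19, 0.003]
ft_force: [9.6, -2.6, 0.5]
width: 0.003
```

>>> {"fn": "move_arm", "kwargs": {"steps": [{"xyz":[-1,0,0],"yaw":0,"claw":0},{"xyz":[-1,0,0],"yaw":0,"claw":0}]}}

```text
t: 12.68
eef_pos: [0.5453, 0.1071, 0.1016]
eef_rot: [0.001, 0.982, 0.19, 0.004]
ft_force: [12.2, -3.3, 0.0]
width: 0.0
```

>>> {"fn": "move_arm", "kwargs": {"steps": [{"xyz":[-1,0,0],"yaw":0,"claw":0},{"xyz":[-1,0,0],"yaw":0,"claw":0}]}}

```text
t: 12.85
eef_pos: [0.5452, 0.107, 0.1017]
eef_rot: [0.001, 0.982, 0.19, 0.004]
ft_force: [15.9, -2.0, -3.0]
width: -0.004
```

>>> {"fn": "move_arm", "kwargs": {"steps": [{"xyz":[0,0,0],"yaw":0,"claw":0},{"xyz":[0,0,0],"yaw":0,"claw":0},{"xyz":[0,0,0],"yaw":0,"claw":0},{"xyz":[0,0,0],"yaw":0,"claw":0},{"xyz":[0,0,0],"yaw":0,"claw":0}]}}

```text
t: 13.27
eef_pos: [0.5452, 0.107, 0.1017]
eef_rot: [0.001, 0.982, 0.19, 0.004]
ft_force: [15.9, -2.2, -2.1]
width: -0.0
```

>>> {"fn": "move_arm", "kwargs": {"steps": [{"xyz":[0,0,0],"yaw":0,"claw":0},{"xyz":[0,0,0],"yaw":0,"claw":0},{"xyz":[0,0,0],"yaw":0,"claw":0}]}}

```text
t: 13.52
eef_pos: [0.5452, 0.1071, 0.1017]
eef_rot: [0.001, 0.982, 0.19, 0.004]
ft_force: [15.6, -2.5, -2.6]
width: 0.002
```

```bash
python3 -c "
from h import *
o=r.observe();print(o['t'],o['eef_pos'],o['ft_force'])
im,P=snap('scene','s6.png');im,Q=snap('side','d6.png')
c=np.array([.501,.0545]);X=np.array([.927,.375]);Y=np.array([-.375,.927])
for A in(P,Q):
    p=A.reshape(-1,3);p=p[np.isfinite(p[:,2])];d=p[:,:2]-c;h=np.c_[d@X,d@Y,p[:,2]]*1000
    for a,b in((70,90),(100,130)):
        m=(h[:,2]>112)&(h[:,2]<127)&(h[:,1]>a)&(h[:,1]<b)&(h[:,0]>22)&(h[:,0]<90)
        print(a,b,m.sum(),np.percentile(h[m,0],[5,50,95]))
a=cv2.imread('pics/s6.png')[130:370,200:440];b=cv2.imread('pics/d6.png')[90:330,120:360]
cv2.imwrite('pics/c6.png',cv2.resize(np.hstack([a,b]),(800,400)))"
```

```text
13.5167 [0.54521478 0.10705857 0.10174931] [15.56911943 -2.48306155 -2.62145856]
70 90 84 [39.14651754 48.55902736 51.41084644]
100 130 141 [37.05210922 48.73625823 51.11319193]
70 90 66 [38.48484798 41.18881899 50.35556543]
100 130 118 [28.01136219 40.43515186 49.95932576]
```

View pics/c6.png

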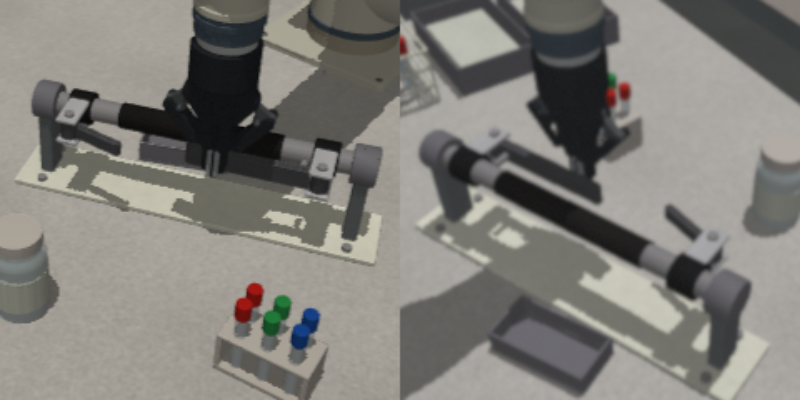

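The lever is at its stop again, parallel to the bar with about 15.6 N of steady push. The short lever is out, and the rack, jar and tray are where they were.

```bash
python3 -c "
from h import *
print(r.job_done())"
```

```text
the job is handed in; nothing more can be done
None
```

I pressed the long lever in to its stop twice with the shut fingers on its outer face, and handed the job in at about 13.6 s while still holding it there.

- **First press:** I held the lever at the stop for about 2.9 s at roughly 15 N, instead of about one second. My first retreat call was refused because one row lacked its keys, which added about 1.7 s.
- **Release:** I backed off and the lever came all the way out. Its fitted angle matched the start to within 0.02 rad, and the fingers showed no force beyond noise.
- **Final press:** The last check showed a steady 15.6 N or so at the same stop position as the first press. The blade was parallel to the bar, its bar-side face about 23 mm from the sleeve.
- **Other things:** In the last pictures the short lever was out, and the rack, jar and tray looked unmoved. I judged those by eye and did not measure them again.

No other check failed or disagreed. `r.job_done()` gives no verdict, so I can't say how the run was judged.

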